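# Hold a dental model against the sprung stop for clamping

## Robot

A 6-joint arm with a two-finger parallel gripper is mounted at the origin on the work surface. World frame = base frame: x ahead of the robot, y to its left, z up, the work surface at z = 0. Lengths are in mm, angles in rad, forces in N, time in s.
With the tool pointing down it reaches from about 350 to 975 mm from the base axis. Payload 4.9 kg.
Tool frame: the origin (TCP) lies midway between the tips of the shut fingers; the grasp point (between the pads) lies 19 mm behind it; z points along the fingers, x is the direction in which the jaws open and shut, and the axes are right-handed (so a half turn about z gives the same grasp; the last joint's range is limited). The gripper opens to 85 mm and grips with 20 to 120 N. Pads are 22 mm wide; open, the fingers measure 114 mm over their backs; the gripper's body (76 mm by 85 mm) begins 54 mm behind the grasp point. The pads swing forward as they close: fully open they stand 13 mm farther back than shut.
Start: joints at [-1.329, 0.053, 1.613, -0, 1.476, -0.119], TCP at [220.633, -584.741, 231.304] pointing down, gripper open.
Joint ranges: [-3.01, 3.01], [-1.01, 2.22], [0.06, 2.58], [-1.02, 4.17], [0.09, 2.62], [-3.14, 3.14]. Speed limits (rad/s): [2.57, 2.57, 3.14, 3.14, 3.14, 3.14].

## Interface

Orientations are given as a 3x3 rotation matrix whose columns are the frame's x, y, z axes.
In Python, from station import * gives the robot as it stands.
- The arm moves only by the tool carry_out, never from a script. Its argument "rows" is one flat list of numbers, 5 for each row, row after row: the closure, from -1 (fully open) to 1 (shut), then the shift along the world's x, y, z in units of 50 mm (1.0 is 50 mm), then the turn about the world's z in units of 5 degrees (1.0 is 5 degrees). A call has 1 to 10 rows; each row shifts and turns the commanded pose from where the row before left it; what a row does not reach is not made up. A row lasts 1/8 s, in which the tool goes at most 62.5 mm and 10.7 degrees, less where a joint would pass 70% of its speed; a pose out of reach is approached as far as the arm can. A call is refused whole if a number of a shift passes 1 or a number of a turn 1, either way. A call with a gripper value outside its range is refused whole. The fingers move at their own pace and stop on an object; "squeeze" is the grip in N (left out, the last holds). Time passes only in rows, so rows that do not move let the fingers close. It gives the time, the measured TCP pose, the force and the opening at its end, in the units of the state.
- state(): the state, without advancing time (a new reading comes with each control period).
- camera(name): name is "side" or "top" or "wrist"; returns the picture (400x640x3 uint8, red, green, blue); there is no depth.
- camera_model(name): a dict with "intrinsics" (3x3 intrinsics, pixels), "k1" (the pictures are not rectified: a ray, as slopes to the right and down, at radius r is drawn at 1 + k1 r^2 times it, then the intrinsics apply), "world_from_camera" (4x4, takes a point from camera to world coordinates). Camera axes: x right, y down, z forward; pixel columns grow to the right and rows downward; lengths in mm; the calibration is good to about 2 mm. A picture is of the moment at which its call begins: read the wrist's pose just before it. camera_model takes no time and is no camera call; for the wrist camera it gives the pose at the moment of the call.
- hand_in(): hands the job in, once; it reports no verdict.
The state is a dict: "time_s": time; "qpos": joint angles; "qd": joint speeds; "joint_efforts": joint torques, N m; "tool_pos": TCP position; "tool_rot": TCP orientation; "ft_force": force on the tool from outside, world axes, zero at the start; "wrist_torque": the same for the moment, N m; "grip_width": finger opening in mm.
Only numpy, scipy, OpenCV 4.12 (cv2) and the standard library are available. Lean on these libraries where they do the work, as an engineer would, in place of code of your own. Each camera call takes 0.05 s, during which the arm holds its last target.

## Task

Using the mallet, drive the upright pin in the jig down flush with the plate, then stand the mallet back upright on its rubber pad and let go of it. Then set the large full-arch plaster model flat on the jig's plate, its flat back squarely against the middle of the sprung stop, and push it with a steady force of about 9 N, so that the stop goes back about half of its 14 mm travel and never hits its end; finish while holding it there with that push, so that I can tighten the clamps. Do not push the pin with the fingers or the model, and leave the other things alone.

Things in the scene. Friction and masses are not known exactly. Their poses are not given: they have to be found in the camera images.
- jig: Mounting jig fixed to the bench: aluminium plate 200 x 200 x 12 mm; origin at the centre of its underside. +x, level, points from its open front (robot's side) to the sprung stop, +y along the stop. Low side clamps at y = +-86 mm, up to 22 mm above the plate, are not used. Dark housing behind the stop: x 74 to 92 mm, 100 mm wide, top 52 mm above the bench.
- pin_top (a point): Centre of the top end of the jig's pin: an upright steel pin, 12 mm in diameter, at x = 5, y = 0 mm in the jig's frame. It stands up 11 to 14 mm out of the plate at the start, where the model has to go. The point moves down with the pin.
- pin (a joint): How far the pin is driven down, m: 0 standing 14 mm proud of the plate (0 to 0.003 at the start), 0.014 flush with the plate, 0.016 the very bottom. A light spring under it and a friction ring: it takes about 6 to 8 N to drive and stays where it is driven.
- stop (a joint): How far the sprung stop is pushed back along the jig's +x, m: 0 at rest, 0.014 at the end of its travel. Spring of 1.2 N per mm with no preload: pushing it back 7.5 mm takes 9 N.
- stop_face (a point): Centre of the front face of the sprung stop: an upright aluminium plate 90 mm wide and 10 mm thick, from 13 to 47 mm above the bench; this face looks along the jig's -x. The point is at x = 40 mm, y = 0, 29 mm above the bench in the jig's frame at rest, and moves back with the stop.
- mallet: Mallet standing on its head on the pad. Head: upright cylinder, diameter 36, 70 mm tall, white with a steel band; origin at the centre of the lower face (the striking face), z up. Level wooden handle, 18 mm wide, 22 high, centre line 35 mm above that face, running along -x (robot's side) to 140 mm from the head's axis. 240 g; centre of mass about 10 mm from that axis.
- pad: Black rubber pad fixed to the bench, 120 x 120 x 3 mm, the mallet's place; origin at the centre of its underside.
- model: Large full-arch plaster dental model, D-shaped in plan, 70 mm long (x), 56 wide (y), block 34 high, teeth to 46. Origin on the underside; flat back face at x = +32 mm, rounded front at x = -38; flat parallel sides y = +-28 mm from x = -10 to +32. 170 to 310 g. Loose on the bench, flat back turned away from the robot within 0.5 rad.
- part_model: small part-arch plaster model (not the one to mount): 46 x 26 x 26 mm block with a short straight row of teeth; bystander, leave alone
- drops: small brown glass bottle with black cap, diameter 28, 60 tall; bystander, leave alone
- mug: white coffee mug, diameter 76, 85 tall; bystander, leave alone
- redbox: open-topped parts box, 160 x 150 x 75 mm; bystander, leave alone
- spatula: mixing spatula lying flat, about 170 mm long; bystander, leave alone
Mind the look-alikes: they are no part of the job. Several things look just like the pad: the one meant starts farthest to the robot's left.

How it is judged (in metres and radians):
On the way, in this order (a step that is already met when the one before it is completed fails the run):
1. the pin is driven down to within 2 mm of flush (or deeper) by the mallet, which is on it (value of joint pin above 0.012 m and (contact force between mallet and pin above 0.5 N or distance between mallet and pin_top below 0.03 m)), for 0.02 s.
2. the mallet stands upright on its pad (head's axis within 50 mm of the pad's centre), let go (horizontal distance between mallet and pad below 0.05 m and height (world z) of mallet below 0.008 m and angle between mallet's own z axis and vertical below 0.12 rad and contact force between the fingers and mallet below 0.1 N and linear speed of mallet below 0.02 m/s), for 0.2 s.
At the end, for the whole second after the job is handed in: Pin within 2 mm of flush; mallet upright on its pad, let go, within 50 mm of its centre; robot holding the model still, flat on the plate (4 mm, 0.09 rad), square to the stop (0.09 rad), centred (15 mm), its flat back pressing it with 5.4 to 13.2 N, stop 4.5 to 11 mm back (value of joint pin above 0.012 m and horizontal distance between mallet and pad below 0.05 m and height (world z) of mallet below 0.008 m and angle between mallet's own z axis and vertical below 0.12 rad and contact force between model and stop between 5.4 and 13.2 N and value of joint stop between 0.0045 and 0.011 m and velocity of joint stop between -0.01 and 0.01 m/s and contact force between any of the fingers, the arm and model above 2 N and contact force between each of the fingers, the arm and stop below 0.5 N and angle between the x axis of model and the x axis of jig, either way round below 0.09 rad and angle between model's own z axis and vertical below 0.09 rad and x of model in the frame of stop_face above -0.035 m and y of model in the frame of jig between -0.015 and 0.015 m and z of model in the frame of jig between 0.009 and 0.0165 m and linear speed of model below 0.01 m/s); the arm keeps its last pose, push and grip.
It fails at once if the pin is pushed with the arm or fingers, or driven with the model (contact force between any of the fingers, the arm and pin above 1.5 N or (value of joint pin below 0.0115 m and contact force between model and pin above 5 N)).
It fails at once if the stop is driven to its end or struck hard (value of joint stop above 0.0138 m or contact force between model and stop above 25 N).
It fails at once if a bystander is moved over 30 mm (distance of any of part_model, drops, mug, redbox, spatula from where it was at the start of the episode above 0.03 m).
It also fails if it takes over 67 s, if anything falls off the work surface, if the arm or the gripper's body presses on something with over 40 N, if the wrist force passes 120 N, or if a joint passes its speed limit or range.

## Working session

There is one attempt and no reset: what is moved stays moved. The work goes in short steps, Python scripts to look and compute and a tool call to move; the robot and the scene stay as the last step left them, time stands still between calls to the robot, and variables do not carry over. Pictures are saved under pics/ and viewed, and the job is handed in when it is done.

Besides the shell and the picture viewer there is one more tool, called after "Emit:" as a command line: name --argument value ..., lists and objects as JSON in quotes. carry_out: Moves the arm, as the interface text tells. Its arguments: {"type":"object","properties":{"rows":{"type":"array","items":{"type":"number"}},"squeeze":{"type":"number"}},"required":["rows"]}

```bash
ls; mkdir -p pics; cat > h.py <<'E'
from station import *
import numpy as np, cv2
def snap(n,f):
    m=camera_model(n); im=camera(n); cv2.imwrite('pics/'+f,cv2.cvtColor(im,cv2.COLOR_RGB2BGR)); np.savez('pics/'+f+'.npz',im=im,K=m['intrinsics'],k1=m['k1'],T=m['world_from_camera']); return im,m
def load(f):
    d=np.load('pics/'+f+'.npz'); return d['im'],dict(intrinsics=d['K'],k1=float(d['k1']),world_from_camera=d['T'])
def ray(m,u,v):
    K=np.array(m['intrinsics']);T=np.array(m['world_from_camera'])
    p=cv2.undistortPoints(np.array([[[u,v]]],float),K,np.array([m['k1'],0,0,0.]))[0,0]
    return T[:3,3],T[:3,:3]@np.array([p[0],p[1],1])
def onz(m,u,v,z):
    o,d=ray(m,u,v); return o+d*(z-o[2])/d[2]
def proj(m,P):
    K=np.array(m['intrinsics']);T=np.linalg.inv(np.array(m['world_from_camera']))
    return cv2.projectPoints(np.array(P,float).reshape(-1,1,3),cv2.Rodrigues(T[:3,:3])[0],T[:3,3],K,np.array([m['k1'],0,0,0.]))[0][:,0]
E
python3 - <<'E'
from h import *
for n in ['side','top','wrist']:
    im,m=snap(n,n+'0.png'); print(n,m['k1'],np.round(m['world_from_camera'],3).tolist(),m['intrinsics'])
print(state())
E
```

```text
pics
side -0.05749729720733786 [[-0.92, -0.293, 0.26, 111.63], [-0.392, 0.703, -0.593, 831.717], [-0.009, -0.648, -0.762, 1166.918], [0.0, 0.0, 0.0, 1.0]] [[436.77759086   0.         321.16121801]
 [  0.         436.77759086 200.44869654]
 [  0.           0.           1.        ]]
top -0.12134061278301919 [[0.008, -0.997, 0.079, 355.264], [-1.0, -0.009, -0.008, -43.066], [0.009, -0.079, -0.997, 1542.681], [0.0, 0.0, 0.0, 1.0]] [[513.89544841   0.         325.44665569]
 [  0.         513.89544841 200.70365744]
 [  0.           0.           1.        ]]
wrist 0.011004801568003705 [[0.353, -0.893, -0.278, 291.822], [-0.936, -0.338, -0.103, -557.952], [-0.002, 0.296, -0.955, 372.317], [0.0, 0.0, 0.0, 1.0]] [[307.23101126   0.         322.45936676]
 [  0.         307.23101126 199.94712573]
 [  0.           0.           1.        ]]
{'time_s': 0.15, 'qpos': array([-1.32898163e+00,  5.32450570e-02,  1.61398244e+00, -3.57706925e-05,
        1.47598533e+00, -1.18989521e-01]), 'qd': array([ 0.00029354, -0.00084489, -0.00438987,  0.00033657, -0.00031961,
       -0.00024257]), 'joint_efforts': array([ 4.68259032e-05, -3.94247746e+01, -3.70719981e+01, -7.49587639e-05,
        4.70275889e-03, -1.53269781e-05]), 'tool_pos': array([ 220.52187328, -584.28494652,  230.31843   ]), 'tool_rot': array([[ 3.53029638e-01, -9.35612044e-01, -4.22547095e-04],
       [-9.35610749e-01, -3.53029856e-01,  1.56450080e-03],
       [-1.61293753e-03, -1.56975549e-04, -9.99998687e-01]]), 'ft_force': array([0.50071381, 0.7614306 , 0.04394973]), 'wrist_torque': array([ 0.01326859, -0.03516016,  0.0305812 ]), 'grip_width': 85.08334136604958}
```

View pics/top0.png

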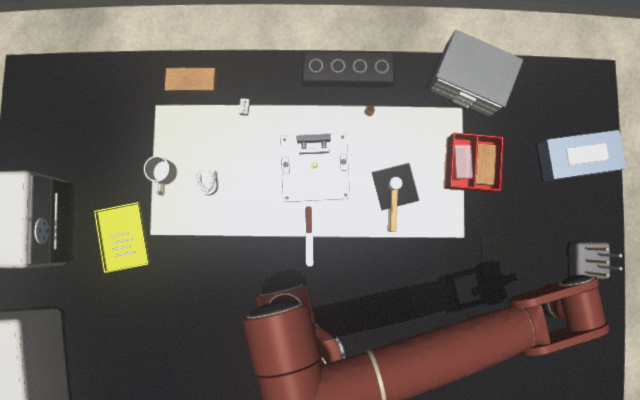

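View pics/side0.png

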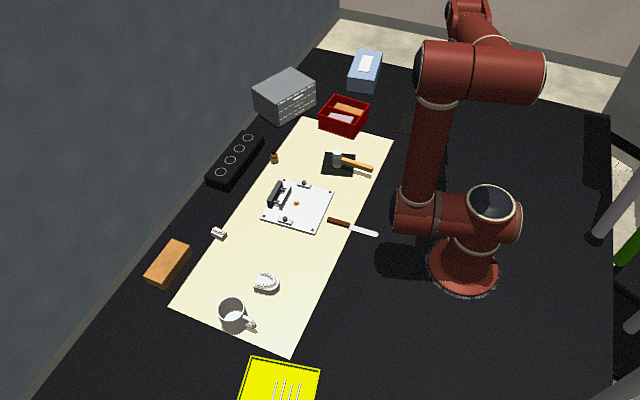

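View pics/wrist0.png

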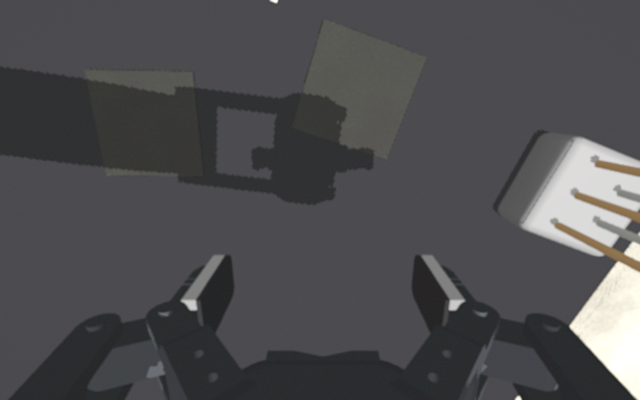

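The top view shows the mallet head at (396,184) on a black pad at (395,186), the jig at (315,167), the large model at (207,182), and the part model at (244,106). The wrist view shows two more pads at the robot's right. I'll brighten the dark areas to list all the pads.

```bash
python3 - <<'E'
from h import *
for n in ['top','side']:
    im,m=load(n+'0.png')
    g=np.clip(im.astype(float)*5,0,255).astype(np.uint8)
    cv2.imwrite(f'pics/{n}_bright.png',cv2.cvtColor(g,cv2.COLOR_RGB2BGR))
im,m=load('top0.png')
c=im[90:270,140:470]; cv2.imwrite('pics/topcrop.png',cv2.cvtColor(cv2.resize(c,(792,432),interpolation=cv2.INTER_CUBIC),cv2.COLOR_RGB2BGR))
im,m2=load('wrist0.png')
for p in [(145,123),(362,88)]: 
    w=onz(m2,*p,3); print(w, proj(m,w))
print(onz(m,395,186,3))
E
```

```text
[ 199.1787302  -371.33409556    3.        ] [[430.20602353 294.03058491]]
[ 324.03132827 -592.78436661    3.        ] [[501.89637138 252.37682454]]
[ 523.26446572 -265.13993369    3.        ]
```

View pics/top_bright.png

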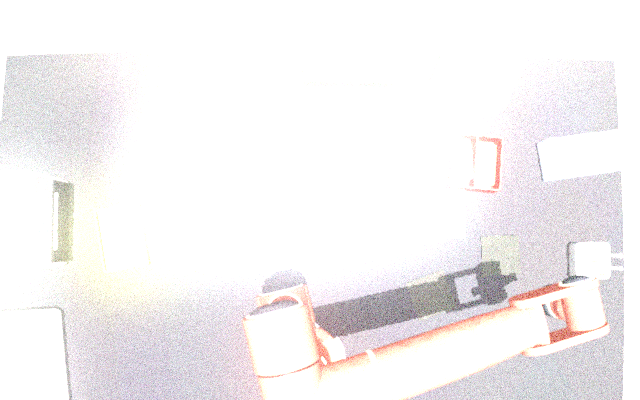

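View pics/topcrop.png

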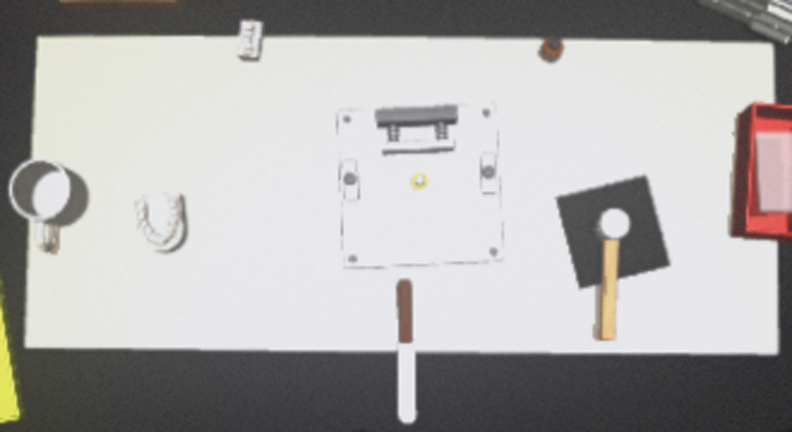

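Pads: (395,186) top view on the mat with the mallet on it, y≈-265; (430,294), y≈-371; and (502,252), y≈-593. The one under the mallet is farthest left (largest y). I'll check the left side for hidden ones while measuring coarse positions.

```bash
python3 - <<'E'
from h import *
im,m=load('top0.png'); s,ms=load('side0.png')
# crop->pix: u=140+x/2.4, v=90+y/2.4
f=lambda x,y,z: np.round(onz(m,140+x/2.4,90+y/2.4,z),1)
print('head',f(614.5,224,73),'handle mid-near end',f(607,338,49),'neck',f(611,242,49))
print('pad corners',[f(*c,3) for c in [(556,197),(646,176),(669,265),(580,288)]])
print('jig corners',[f(*c,12) for c in [(338,107),(496,103),(502,262),(344,267)]])
print('pin',f(419,181,25))
print('model',[f(*c,40) for c in [(138,197),(183,195),(170,250)]])
c=np.clip((im[:,:310].astype(float))*2.2,0,255).astype(np.uint8)
cv2.imwrite('pics/leftb.png',cv2.cvtColor(c,cv2.COLOR_RGB2BGR))
w=s[140:180,300:400]; cv2.imwrite('pics/padcrop.png',cv2.cvtColor(cv2.resize(np.clip(w*1.8,0,255).astype(np.uint8),(800,320),interpolation=cv2.INTER_CUBIC),cv2.COLOR_RGB2BGR))
E
```

```text
head [ 523.4 -258.1   73. ] handle mid-near end [ 386.9 -252.1   49. ] neck [ 504.  -257.2   49. ]
pad corners [array([ 564.9, -194.4,    3. ]), array([ 593. , -308.7,    3. ]), array([ 480.2, -337.3,    3. ]), array([ 450.3, -224.6,    3. ])]
jig corners [array([675.6,  81.4,  12. ]), array([ 682.5, -117.7,   12. ]), array([ 481.4, -126.1,   12. ]), array([473.4,  70.6,  12. ])]
pin [580.3 -21.8  25. ]
model [array([555.6, 324.9,  40. ]), array([558.5, 268.9,  40. ]), array([490.3, 283.2,  40. ])]
```

View pics/leftb.png

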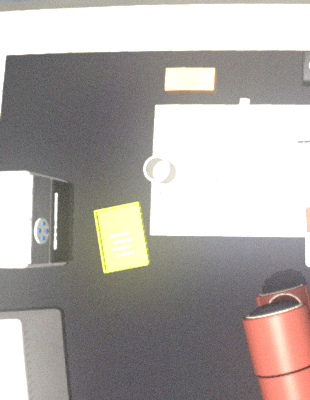

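View pics/padcrop.png

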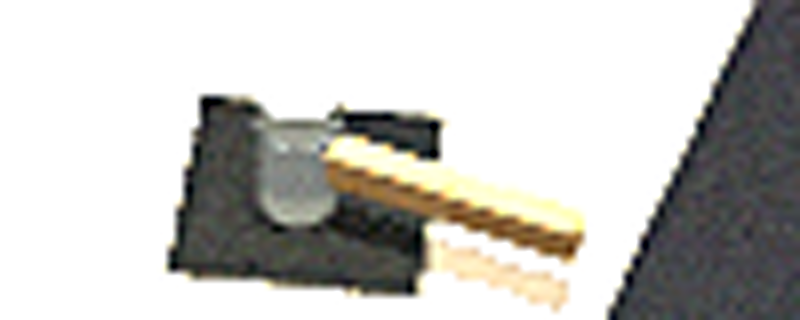

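No further pads on the left. The mallet's pad is confirmed: centre ≈(522,-266), mallet head at (523,-258). I'll move above the handle for a wrist view.

Emit:
carry_out --rows '[-1,0.6,0.82,-0.05,-0.58,-1,0.6,0.82,-0.05,-0.58,-1,0.6,0.82,-0.05,-0.58,-1,0.6,0.82,-0.05,-0.58,-1,0.6,0.82,-0.05,-0.58,-1,0.6,0.82,-0.05,-0.58,-1,0.6,0.82,-0.05,-0.58,-1,0.6,0.82,-0.05,-0.58,-1,0,0,0,0]'

```text
time_s: 1.27
tool_pos: [461.7, -254.1, 210.7]
tool_rot: [[-0.039, -0.999, -0.001], [-0.999, 0.039, 0.001], [-0.001, 0.001, -1.0]]
ft_force: [-0.1, -0.3, -0.9]
grip_width: 85.3
```

```bash
python3 - <<'E'
from h import *
snap('wrist','w1.png'); s=state(); print(s['tool_pos'],s['tool_rot'][:,0],s['time_s'],s['ft_force'])
E
```

```text
[ 460.94962617 -255.54303172  210.82801599] [-4.07875211e-02 -9.99167832e-01 -1.43647633e-04] 1.325 [-0.33334205 -0.02195903 -0.66242822]
```

View pics/w1.png

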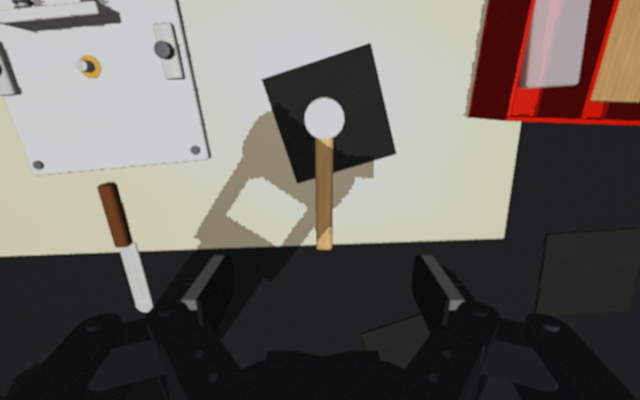

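The wrist view shows the mallet head at (325,118), its handle running down to (324,249), the pin at (84,65), and the pad corners around it. Measuring.

```bash
python3 - <<'E'
from h import *
im,m=load('w1.png'); h=cv2.cvtColor(im,cv2.COLOR_RGB2HSV)
mask=((h[...,0]>8)&(h[...,0]<25)&(h[...,1]>90)&(h[...,2]>90)).astype(np.uint8); mask[:,:300]=0;mask[:,350:]=0;mask[255:]=0
for v in [145,160,180,200,220,235,243]:
    x=np.where(mask[v])[0]; 
    if len(x): a,b=onz(m,x.min()-.5,v,46),onz(m,x.max()+.5,v,46); print(v,x.min(),x.max(),((a+b)/2)[:2].round(1),np.linalg.norm(a-b).round(1))
ys=np.where(mask.sum(1)>5)[0]; print(ys.min(),ys.max(), onz(m,324.5,ys.max(),24).round(1))
w=(im.min(2)>170).astype(np.uint8); w[:, :290]=0; w[:,360:]=0; w[:85]=0; w[150:]=0
c=max(cv2.findContours(w,0,2)[0],key=cv2.contourArea); e=cv2.minEnclosingCircle(c); print(e,onz(m,*e[0],73).round(1), np.linalg.norm(onz(m,e[0][0]-e[1],e[0][1],73)-onz(m,e[0][0]+e[1],e[0][1],73)))
d=(im.max(2)<70)&(im.max(2)>0);d=d.astype(np.uint8)
print('padcorners',[onz(m,*p,3).round(1) for p in [(263,80),(370,44),(396,153),(298,183)]])
print('pin',onz(m,82,65,25).round(1),onz(m,92,67,12).round(1),'corners jig',onz(m,209,158,12).round(1),onz(m,35,175,12).round(1))
cv2.imwrite('pics/w1c.png',cv2.cvtColor(cv2.resize(im[30:120,20:180],(800,450),interpolation=cv2.INTER_CUBIC),cv2.COLOR_RGB2BGR))
E
```

```text
145 316 333 [ 499.4 -257.6] 17.8
160 316 332 [ 484.5 -256.6] 17.1
180 316 331 [ 463.9 -255.3] 16.4
200 316 331 [ 442.4 -254.4] 16.7
220 316 330 [ 420.1 -253.1] 16.0
235 317 331 [ 402.7 -253.5] 16.3
243 317 331 [ 393.2 -253.1] 16.4
139 249 [ 375.1 -253.1   24. ]
((324.0, 118.26249694824219), 20.361066818237305) [ 526.1 -258.    73. ] 35.837949492148546
padcorners [array([ 564.8, -194.9,    3. ]), array([ 594.8, -308.1,    3. ]), array([ 481.8, -338.5,    3. ]), array([ 451. , -224.9,    3. ])]
pin [583.  -23.9  25. ] [582.6 -24.2  12. ] corners jig [ 485.7 -128.6   12. ] [473.8  68.8  12. ]
```

View pics/w1c.png

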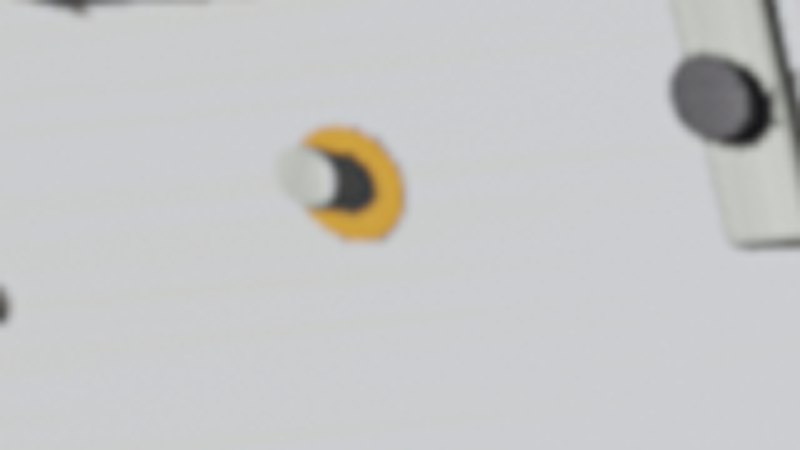

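Emit:
carry_out --rows '[-1,0.3,-0.02,-0.74,0,-1,0.26,0,-0.8,0,-1,0,0,-0.8,0,-1,0,0,-0.8,0,-1,0,0,-0.7,0,-1,0,0,0,0,1,0,0,0,0,1,0,0,0,0,1,0,0,0,0,1,0,0,0,0]' --squeeze 100

```text
time_s: 2.58
tool_pos: [489.3, -258.1, 20.6]
tool_rot: [[-0.044, -0.999, 0.001], [-0.999, 0.044, -0.001], [0.001, -0.001, -1.0]]
ft_force: [-0.2, 0.7, 4.1]
grip_width: 16.2
```

Emit:
carry_out --rows '[1,0,0,0,0,1,0,0,0,0,1,0,0,0,0]'

```text
time_s: 2.95
tool_pos: [489.3, -258.1, 20.6]
tool_rot: [[-0.044, -0.999, 0.001], [-0.999, 0.044, -0.001], [0.001, -0.001, -1.0]]
ft_force: [-2.4, 1.7, 5.9]
grip_width: 16.4
```

```bash
python3 - <<'E'
from h import *
snap('wrist','w2.png'); snap('side','s2.png');s=state(); print(s['tool_pos'],s['tool_rot'][:,0],s['time_s'],s['ft_force'],s['grip_width'],s['wrist_torque'])
E
```

```text
[ 489.3178278  -258.04904151   20.5793132 ] [-4.38374274e-02 -9.99038416e-01  7.24027750e-04] 3.05 [-1.40885121  0.19728114  6.25367167] 16.11866789285196 [0.16857906 0.2313123  0.01020887]
```

View pics/w2.png

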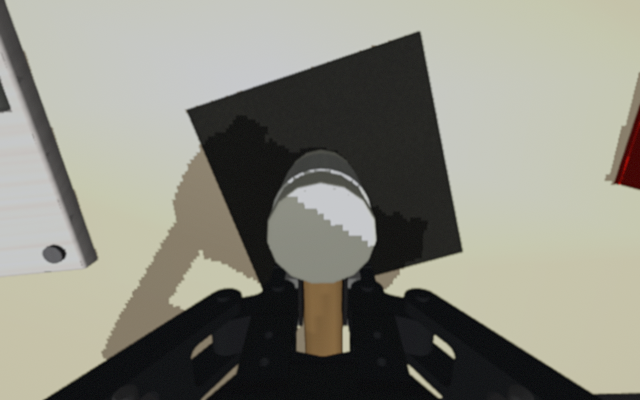

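The fingers hold the handle next to the head, and the grip reads 16 mm. Lifting.

Emit:
carry_out --rows '[1,0,0,0.3,0,1,0,0,0.5,0,1,0,0,0.6,0,1,0,0,0.4,0,1,0,0,0,0,1,0,0,0,0]'

```text
time_s: 3.8
tool_pos: [487.9, -257.2, 108.1]
tool_rot: [[-0.044, -0.999, -0.002], [-0.999, 0.044, 0.001], [-0.001, 0.002, -1.0]]
ft_force: [0.1, -0.0, -2.7]
grip_width: 16.6
```

```bash
python3 - <<'E'
from h import *
snap('wrist','w3.png'); snap('side','s3.png');s=state(); print(s['tool_pos'],s['time_s'],s['ft_force'],s['wrist_torque'],s['grip_width'])
for f,z in [('w2.png',73),('w3.png',73+90)]:
    im,m=load(f); w=(im.min(2)>110).astype(np.uint8); 
    b=load(f)[0]
a=load('w2.png')[0][150:290,250:400]; b=load('w3.png')[0][150:290,250:400]
c=load('s3.png')[0][60:200,260:430]
cv2.imwrite('pics/cmp.png',cv2.cvtColor(np.hstack([cv2.resize(a,(260,243)),cv2.resize(b,(260,243)),cv2.resize(c,(280,243))]),cv2.COLOR_RGB2BGR))
E
```

```text
[ 487.64978969 -257.06619078  107.51610365] 3.9 [ 0.13523455  0.58654424 -2.14010991] [0.00081235 0.02623939 0.01893184] 16.46763213650226
```

View pics/cmp.png

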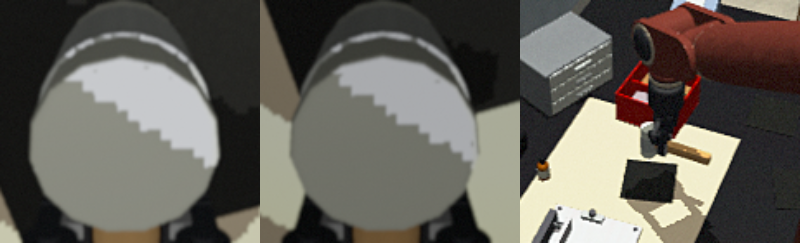

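Emit:
carry_out --rows '[1,0.1,0.5,0,0,1,0.25,0.9,0,0,1,0.25,0.95,0,0,1,0.25,0.95,0,0,1,0.2,0.9,0,0,1,0.1,0.48,0,0,1,0,0,0,0,1,0,0,0,0]'

```text
time_s: 4.9
tool_pos: [545.6, -24.1, 108.4]
tool_rot: [[-0.044, -0.999, -0.002], [-0.999, 0.044, -0.0], [0.0, 0.002, -1.0]]
ft_force: [-0.2, 1.0, -2.7]
grip_width: 16.4
```

```bash
python3 - <<'E'
from h import *
snap('wrist','w4.png'); snap('side','s4.png');snap('top','t4.png');s=state(); print(s['tool_pos'],s['time_s'],s['ft_force'])
im,m=load('w2.png');print('head at grasp',onz(m,322,233.5,73))
c=load('s4.png')[0][150:250,240:370]
cv2.imwrite('pics/s4c.png',cv2.cvtColor(cv2.resize(c,(780,600),interpolation=cv2.INTER_CUBIC),cv2.COLOR_RGB2BGR))
E
```

```text
[545.8681422  -24.68343695 109.00600281] 5.05 [-0.22101837  0.45729436 -2.16916275]
head at grasp [ 526.39101764 -259.75657643   73.        ]
```

View pics/w4.png

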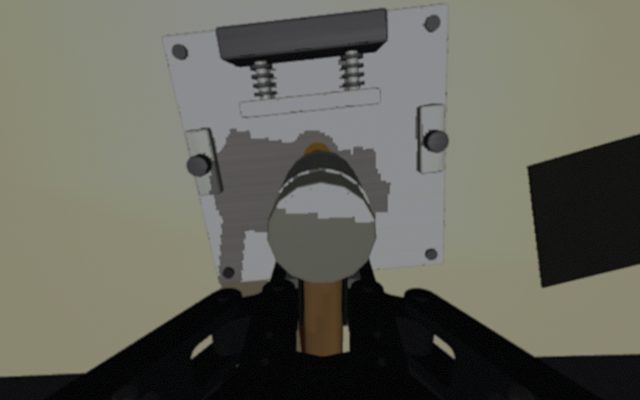

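View pics/s4c.png

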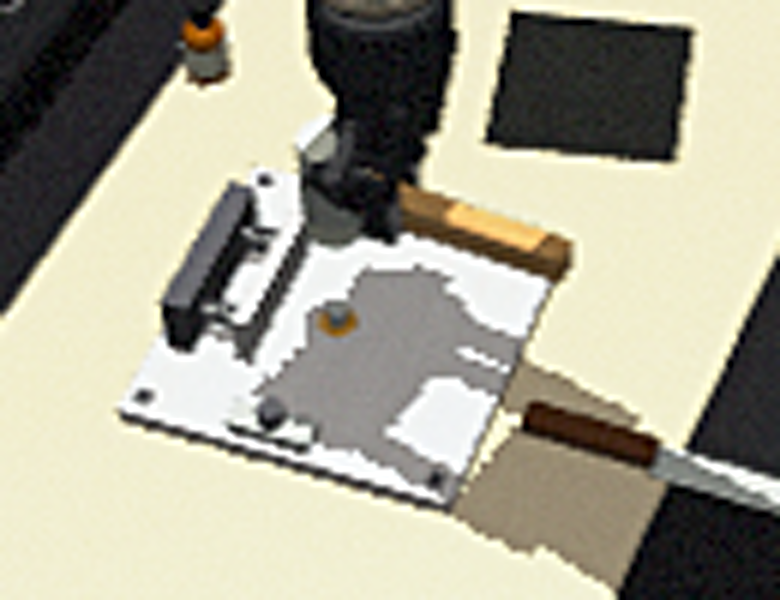

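Emit:
carry_out --rows '[1,0,0.03,-0.4,0,1,0,0,-0.5,0,1,0,0,-0.3,0,1,0,0,0,0]'

```text
time_s: 5.55
tool_pos: [544.4, -22.1, 47.0]
tool_rot: [[-0.044, -0.999, -0.004], [-0.999, 0.044, 0.001], [-0.001, 0.004, -1.0]]
ft_force: [-0.1, -0.4, -1.9]
grip_width: 16.5
```

Emit:
carry_out --rows '[1,0,0,-0.08,0,1,0,0,-0.08,0,1,0,0,-0.08,0,1,0,0,0,0]'

```text
time_s: 6.05
tool_pos: [547.0, -22.4, 38.1]
tool_rot: [[-0.044, -0.999, 0.002], [-0.999, 0.044, -0.0], [0.0, -0.002, -1.0]]
ft_force: [0.0, -0.5, 1.8]
grip_width: 16.5
```

Emit:
carry_out --rows '[1,0,0,-0.08,0,1,0,0,-0.08,0,1,0,0,0,0]'

```text
time_s: 6.42
tool_pos: [547.0, -22.4, 29.6]
tool_rot: [[-0.044, -0.999, 0.002], [-0.999, 0.044, -0.0], [0.0, -0.002, -1.0]]
ft_force: [1.0, -0.1, 2.9]
grip_width: 16.4
```

```bash
python3 - <<'E'
from h import *
snap('wrist','w5.png'); snap('side','s5.png');s=state(); print(s['tool_pos'],s['tool_rot'],s['ft_force'],s['wrist_torque'])
c=load('s5.png')[0][150:250,240:370];d=load('w5.png')[0]
cv2.imwrite('pics/s5c.png',cv2.cvtColor(np.hstack([cv2.resize(c,(390,300),interpolation=cv2.INTER_CUBIC),cv2.resize(d,(400,300))]),cv2.COLOR_RGB2BGR))
E
```

```text
[546.94636484 -22.37932139  29.56629752] [[-4.41720781e-02 -9.99021949e-01  1.99335980e-03]
 [-9.99023919e-01  4.41716015e-02 -2.82539475e-04]
 [ 1.94213242e-04 -2.00389447e-03 -9.99997973e-01]] [ 1.36585809 -1.4001813   3.1613118 ] [-0.12601408 -0.36726229 -0.00252184]
```

View pics/s5c.png

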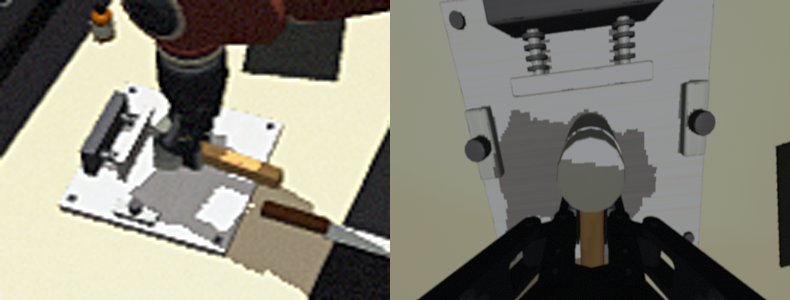

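Emit:
carry_out --rows '[1,0,0,-0.04,0,1,0,0,0,0]'

```text
time_s: 6.78
tool_pos: [547.0, -22.4, 29.5]
tool_rot: [[-0.044, -0.999, 0.001], [-0.999, 0.044, -0.0], [0.0, -0.001, -1.0]]
ft_force: [-6.5, 0.8, 14.4]
grip_width: 16.6
```

Emit:
carry_out --rows '[1,0,0,-0.04,0,1,0,0,0,0]'

```text
time_s: 7.02
tool_pos: [547.0, -22.4, 29.4]
tool_rot: [[-0.044, -0.999, -0.001], [-0.999, 0.044, -0.0], [0.0, 0.001, -1.0]]
ft_force: [-13.9, 0.6, 27.6]
grip_width: 16.8
```

The force climbs sharply at the predicted height, so the head is on the plate and the pin is flush. Lifting off and carrying the mallet back to the pad.

Emit:
carry_out --rows '[1,0,0,0.1,0,1,0,0,0.2,0,1,0,0,0.5,0,1,0,0,0.6,0,1,0,0,0.3,0,1,-0.1,-0.5,0,0,1,-0.25,-0.93,0,0,1,-0.25,-0.97,0,0,1,-0.25,-0.97,0,0,1,-0.2,-0.95,0,0]'

```text
time_s: 8.28
tool_pos: [492.3, -239.2, 109.1]
tool_rot: [[-0.044, -0.999, -0.002], [-0.999, 0.044, 0.001], [-0.001, 0.002, -1.0]]
ft_force: [1.3, -0.2, -2.1]
grip_width: 16.2
```

Emit:
carry_out --rows '[1,-0.13,-0.5,0,0,1,0,0,0,0,1,0,0,0,0]'

```text
time_s: 8.65
tool_pos: [486.7, -262.3, 109.4]
tool_rot: [[-0.044, -0.999, -0.001], [-0.999, 0.044, 0.002], [-0.001, 0.001, -1.0]]
ft_force: [0.4, 1.4, -2.5]
grip_width: 16.6
```

```bash
python3 - <<'E'
from h import *
snap('wrist','w6.png'); snap('side','s6.png');s=state(); print(s['tool_pos'],s['ft_force'],s['wrist_torque'],s['time_s'])
c=load('s6.png')[0][120:250,240:390];d=load('w6.png')[0]
cv2.imwrite('pics/s6c.png',cv2.cvtColor(np.hstack([cv2.resize(c,(390,338),interpolation=cv2.INTER_CUBIC),cv2.resize(d,(400,338))]),cv2.COLOR_RGB2BGR))
E
```

```text
[ 487.10269433 -262.06181605  109.75106919] [ 0.69353845 -0.53425516 -2.2784303 ] [-0.00091551  0.022325   -0.00607501] 8.75
```

View pics/s6c.png

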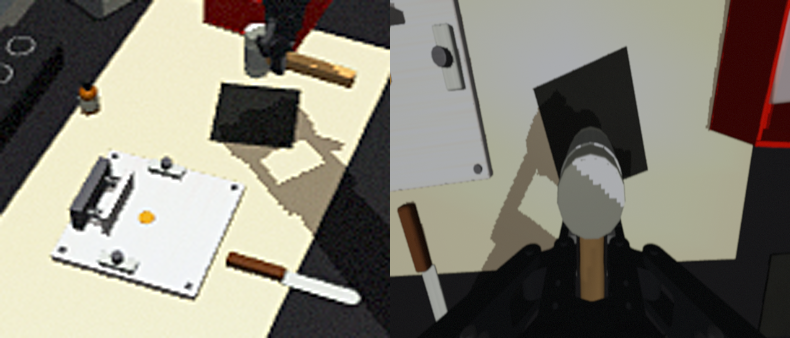

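The pin is flush (a flat gold ring in the side view), and the mallet head is above the middle of the pad. Lowering.

Emit:
carry_out --rows '[1,0,0,-0.4,0,1,0,0,-0.6,0,1,0,0,-0.5,0,1,0,0,-0.14,0,1,0,0,0,0,1,0,0,0,0]'

```text
time_s: 9.5
tool_pos: [488.0, -263.7, 29.5]
tool_rot: [[-0.044, -0.999, 0.002], [-0.999, 0.044, -0.001], [0.001, -0.002, -1.0]]
ft_force: [-0.6, 0.4, -2.7]
grip_width: 16.6
```

Emit:
carry_out --rows '[1,0,0,-0.05,0,1,0,0,-0.03,0,1,0,0,0,0]'

```text
time_s: 9.88
tool_pos: [487.1, -263.3, 24.3]
tool_rot: [[-0.044, -0.999, 0.0], [-0.999, 0.044, -0.0], [0.0, -0.0, -1.0]]
ft_force: [-1.1, -0.1, -2.6]
grip_width: 16.4
```

Emit:
carry_out --rows '[1,0,0,-0.05,0,1,0,0,0,0,1,0,0,0,0]'

```text
time_s: 10.25
tool_pos: [487.1, -263.2, 21.7]
tool_rot: [[-0.044, -0.999, -0.0], [-0.999, 0.044, 0.0], [-0.0, 0.0, -1.0]]
ft_force: [0.2, 0.2, -1.7]
grip_width: 16.1
```

Emit:
carry_out --rows '[1,0,0,-0.02,0,1,0,0,0,0]'

```text
time_s: 10.5
tool_pos: [487.2, -263.3, 20.8]
tool_rot: [[-0.044, -0.999, 0.0], [-0.999, 0.044, -0.0], [0.0, -0.0, -1.0]]
ft_force: [-0.2, 0.1, -2.0]
grip_width: 16.4
```

Emit:
carry_out --rows '[1,0,0,-0.02,0,1,0,0,0,0]'

```text
time_s: 10.75
tool_pos: [487.2, -263.3, 20.7]
tool_rot: [[-0.044, -0.999, -0.001], [-0.999, 0.044, 0.0], [-0.0, 0.001, -1.0]]
ft_force: [-4.4, 2.4, 5.6]
grip_width: 16.4
```

Emit:
carry_out --rows '[1,0,0,-0.02,0,1,0,0,0,0]'

```text
time_s: 11.0
tool_pos: [487.2, -263.3, 20.6]
tool_rot: [[-0.044, -0.999, -0.001], [-0.999, 0.044, 0.0], [-0.0, 0.001, -1.0]]
ft_force: [-6.4, 4.0, 12.2]
grip_width: 16.6
```

Emit:
carry_out --rows '[0.6,0,0,0.02,0,0.2,0,0,0,0,-0.3,0,0,0,0,-1,0,0,0,0,-1,0,0,0,0,-1,0,0,0,0,-1,0,0,0,0,-1,0,0,0,0]' --squeeze 60

```text
time_s: 12.0
tool_pos: [487.1, -263.2, 19.8]
tool_rot: [[-0.044, -0.999, -0.0], [-0.999, 0.044, 0.0], [-0.0, 0.0, -1.0]]
ft_force: [0.2, 0.1, 0.1]
grip_width: 85.4
```

```bash
python3 - <<'E'
from h import *
snap('wrist','w7.png'); snap('side','s7.png');s=state(); print(s['tool_pos'],s['ft_force'],s['grip_width'],s['time_s'])
c=load('s7.png')[0][120:250,240:390];d=load('w7.png')[0]
cv2.imwrite('pics/s7c.png',cv2.cvtColor(np.hstack([cv2.resize(c,(390,338),interpolation=cv2.INTER_CUBIC),cv2.resize(d,(400,338))]),cv2.COLOR_RGB2BGR))
E
```

```text
[ 487.14606207 -263.25164546   19.82167105] [-0.52965902 -0.71428099 -0.25010624] 85.33603911913049 12.1
```

View pics/s7c.png

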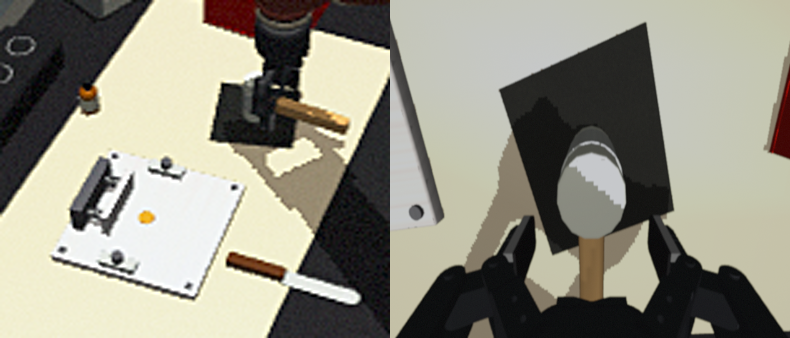

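Mallet released and standing on the pad. Up, then over the jig for a clear view.

Emit:
carry_out --rows '[-1,0,0,0.5,0,-1,0,0,0.9,0,-1,0,0,0.9,0,-1,0,0,0.9,0,-1,0,0.8,0.6,0,-1,0.1,0.95,0,0,-1,0.1,0.95,0,0,-1,0.1,0.95,0,0,-1,0,0.95,0,0,-1,0,0,0,0]'

```text
time_s: 13.35
tool_pos: [501.9, -30.8, 209.8]
tool_rot: [[-0.04, -0.999, 0.0], [-0.999, 0.04, 0.0], [-0.0, -0.0, -1.0]]
ft_force: [-0.4, -0.5, -0.1]
grip_width: 85.3
```

```bash
python3 - <<'E'
from h import *
snap('wrist','w8.png'); s=state(); print(s['tool_pos'],s['ft_force'],s['qd'].round(3),s['time_s'])
E
```

```text
[502.03193193 -32.21704361 209.82152677] [0.64104534 1.15558523 1.47719027] [-0.042  0.008 -0.007 -0.005 -0.003 -0.004] 13.4
```

View pics/w8.png

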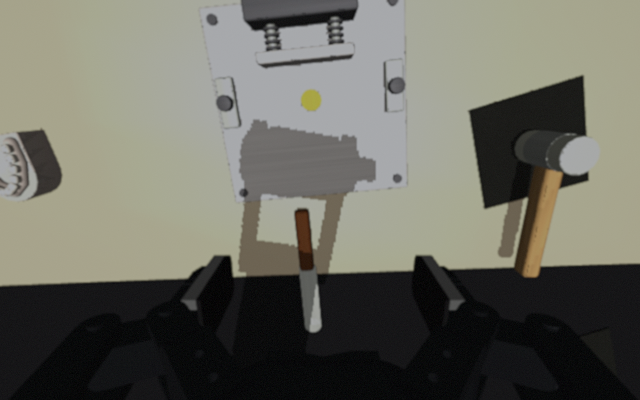

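The jig is fully visible: the pin is flush at (311,100), the front corners are at about (236,202) and (408,187), and the stop bar runs (257,57)-(354,50). Measuring, with an enlarged crop.

```bash
python3 - <<'E'
from h import *
im,m=load('w8.png')
h=cv2.cvtColor(im,cv2.COLOR_RGB2HSV)
k=((h[...,0]>18)&(h[...,0]<35)&(h[...,1]>150)&(h[...,2]>120)).astype(np.uint8);k[:80]=0;k[125:]=0;k[:,:290]=0;k[:,335:]=0
M=cv2.moments(k,True);p=(M['m10']/M['m00'],M['m01']/M['m00']);print('pin',p,onz(m,*p,12))
cv2.imwrite('pics/w8c.png',cv2.cvtColor(cv2.resize(im[0:210,190:420],(690,630)[:2] if 0 else (657,600),interpolation=cv2.INTER_CUBIC),cv2.COLOR_RGB2BGR))
print(h[100,311])
E
```

```text
pin (310.271186440678, 99.92655367231639) [583.12113724 -21.238648    12.        ]
[ 29 152 168]
```

View pics/w8c.png

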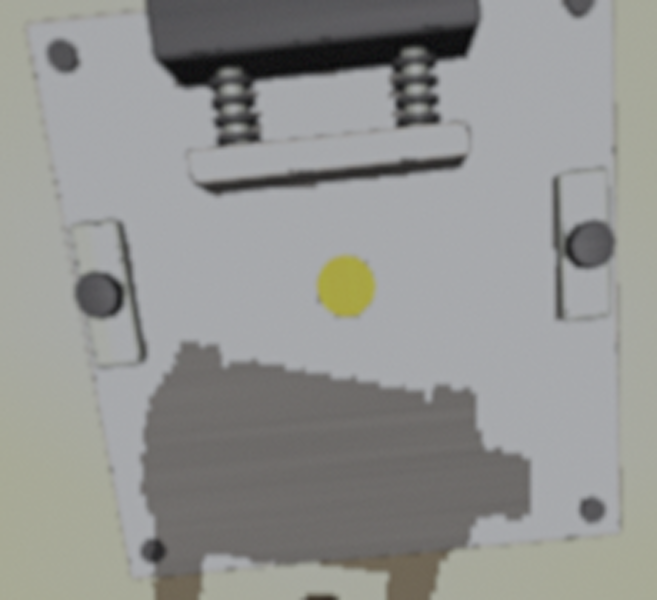

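```bash
python3 - <<'E'
from h import *
im,m=load('w8.png')
f=lambda x,y,z: onz(m,190+x/2.857,y/2.857,z)[:2]
fl,fr,bl,br=f(133,577,12),f(620,532,12),f(27,22,12),f(612,0,12)
an=lambda d:np.degrees(np.arctan2(d[1],d[0]))
print(fl,fr,bl,br,'yaw',an(fl-fr)-90,an(bl-fl),an(br-fr))
s1,s2,s3,s4=f(152,551,14),f(592,509,14),f(63,56,14),f(579,5,14)
print('screws',s1,s2,s3,s4,an(s1-s2)-90,an(s3-s1),an(s4-s2),(s1+s2+s3+s4)/4)
a,b=f(208,182,47),f(465,157,47);print('stop',a,b,an(a-b)-90,np.linalg.norm(a-b),(a+b)/2)
E
```

```text
[474.11438474  69.99400629] [ 485.23668168 -126.76059673] [671.49754626  81.29588368] [ 670.22902505 -116.00337285] yaw 3.2354169737936473 3.277096107442293 3.3279768592797305
screws [485.29347717  60.46299617] [ 495.60160135 -114.81532772] [660.5231193   70.07235296] [ 668.70990034 -104.57337651] 3.365690097807601 3.138879152081267 3.3859572033003316 [577.53202454 -22.21333878]
stop [615.55099265  19.05141658] [619.58792926 -62.95254336] 2.81831333278636 82.1032660846102 [617.56946096 -21.95056339]
```

Jig yaw ≈ 3.25°, centre ≈ (578,-21.7), and the three estimates agree. Now on to the model.

Emit:
carry_out --rows '[-1,-0.1,0.6,0,0,-1,-0.1,0.95,0,0,-1,-0.1,0.95,0,0,-1,-0.1,0.95,0,0,-1,-0.1,0.95,0,0,-1,-0.1,0.95,0,0,-1,0,0.8,0,0,-1,0,0.3,0,0,-1,0,0,0,0]'

```text
time_s: 14.52
tool_pos: [472.6, 288.7, 209.6]
tool_rot: [[-0.044, -0.999, -0.0], [-0.999, 0.044, -0.001], [0.001, 0.0, -1.0]]
ft_force: [0.5, -0.1, 0.0]
grip_width: 84.9
```

```bash
python3 - <<'E'
from h import *
im,m=snap('wrist','w9.png'); s=state(); print(s['tool_pos'],s['tool_rot'][:,0],s['time_s'])
E
```

```text
[472.54904503 288.14539906 209.56384089] [-0.04493919 -0.99898922  0.00100405] 14.575
```

View pics/w9.png

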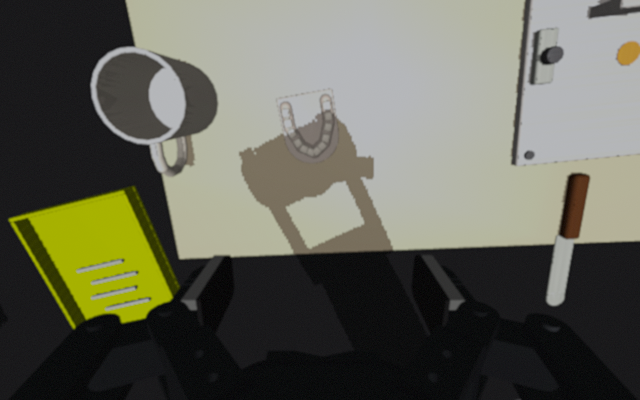

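The model is at about (308,122), flat back up at (277,98)-(333,90). The mug is at (155,95), with its handle towards the robot. Enlarging to confirm and measure.

```bash
python3 - <<'E'
from h import *
im,m=load('w9.png')
c=im[75:175,240:370].astype(float)*1.15
cv2.imwrite('pics/w9c.png',cv2.cvtColor(cv2.resize(np.clip(c,0,255).astype(np.uint8),(780,600),interpolation=cv2.INTER_CUBIC),cv2.COLOR_RGB2BGR))
for p in [(217,95),(187,160),(165,175)]: print(onz(m,*p,60))
E
```

```text
[560.77199301 379.1771915   60.        ]
[503.70681016 416.30335456  60.        ]
[490.12193365 440.0121569   60.        ]
```

View pics/w9c.png

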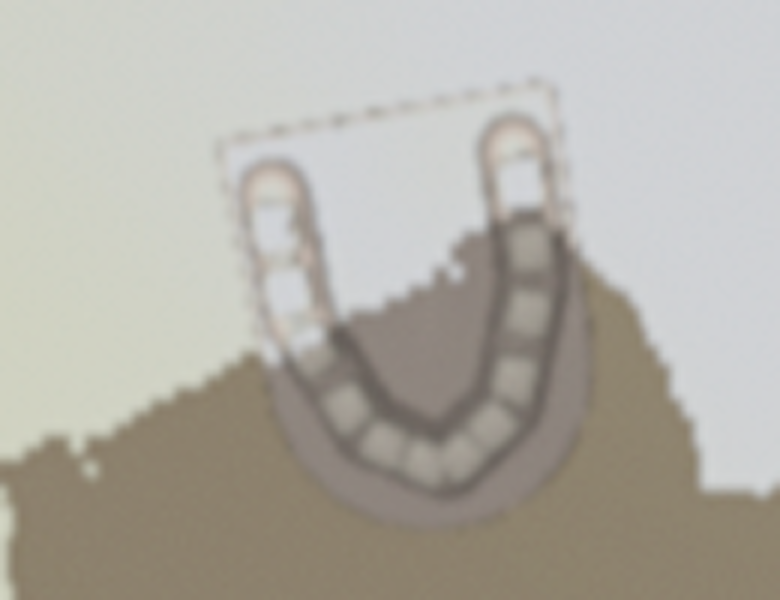

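```bash
python3 - <<'E'
from h import *
im,m=load('w9.png')
f=lambda x,y,z=34: onz(m,240+x/6,75+y/6,z)[:2]
L,R,Ll,Rl,F=f(219,142),f(550,82),f(262,345),f(575,240),f(440,528)
an=lambda d:np.degrees(np.arctan2(d[1],d[0]))
print(L,R,np.linalg.norm(L-R),'yaw',an(L-R)-90,an(L-Ll),an(R-Rl),F)
y=np.radians(an(L-R)-90); X=np.array([np.cos(y),np.sin(y)])
mid=(L+R)/2; print('mid back',mid,'origin',mid-32*X,'len',(mid-F)@X)
o=mid-32*X; print('grasp x=+8',o+8*X, 'x=10', o+10*X)
E
```

```text
[556.00424753 329.85395587] [562.84532199 275.46995287] 54.812590544701365 yaw 7.169694142492105 7.5694669592951795 7.54218860640586 [490.84398798 297.14123321]
mid back [559.42478476 302.66195437] origin [527.67499737 298.66808397] len 68.73358629367162
grasp x=+8 [535.61244422 299.66655157] x=10 [537.59680593 299.91616847]
```

Model yaw ≈7.4° and origin ≈(527.5,298.7), so the pose fits the large full-arch model. I'll descend with the open jaws along its sides.

Emit:
carry_out --rows '[-1,0.5,0.12,0,1,-1,0.5,0.11,0,1,-1,0.26,0,-0.6,0,-1,0,0,-0.9,0,-1,0,0,-0.9,0,-1,0,0,-0.6,0,-1,0,0,-0.3,0,-1,0,0,0,0,-1,0,0,0,0]'

```text
time_s: 15.7
tool_pos: [536.5, 300.9, 46.7]
tool_rot: [[0.13, -0.992, 0.003], [-0.992, -0.13, 0.001], [-0.001, -0.003, -1.0]]
ft_force: [0.3, -0.7, -0.4]
grip_width: 85.4
```

```bash
python3 - <<'E'
from h import *
im,m=snap('wrist','w10.png'); s=state(); print(s['tool_pos'],s['tool_rot'][:,0],s['time_s'])
E
```

```text
[536.6197938  301.06608951  46.94993386] [ 1.29755039e-01 -9.91545720e-01 -8.45600577e-04] 15.75
```

View pics/w10.png

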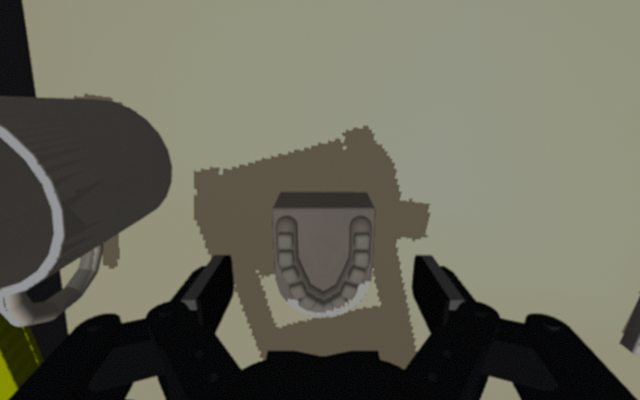

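Jaws straddle the model, squared to its sides. Going down and closing.

Emit:
carry_out --rows '[-1,0,0,-0.5,0,-1,0,0,-0.3,0,-1,0,0,-0.1,0,-1,0,0,0,0,0.2,0,0,0,0,1,0,0,0,0,1,0,0,0,0,1,0,0,0,0,1,0,0,0,0]' --squeeze 70

```text
time_s: 16.88
tool_pos: [536.1, 301.1, 1.0]
tool_rot: [[0.13, -0.991, 0.002], [-0.992, -0.13, 0.001], [-0.0, -0.002, -1.0]]
ft_force: [-0.2, 0.7, 6.2]
grip_width: 54.9
```

```bash
python3 - <<'E'
from h import *
im,m=snap('wrist','w11.png'); s=state(); print(s['tool_pos'],s['tool_rot'][:,0],s['time_s'],s['grip_width'],s['ft_force'])
E
```

```text
[536.12086151 301.16478945   1.02298376] [ 1.30095325e-01 -9.91501384e-01 -4.59541188e-04] 16.925 55.05326223270339 [0.19186376 0.66783676 5.60695733]
```

View pics/w11.png

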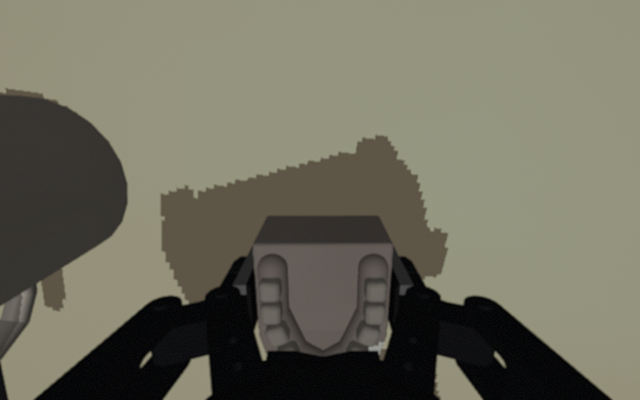

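```bash
python3 - <<'E'
from h import *
im,m=load('w11.png'); T=np.array([536.12,301.16]); 
g=cv2.cvtColor(im,cv2.COLOR_RGB2GRAY).astype(int)
for u in (280,322,360): print(u,g[205:250,u].tolist())
y=np.radians(7.48);X=np.array([np.cos(y),np.sin(y)]);Y=np.array([-X[1],X[0]])
a,b=onz(m,252,243.5,34)[:2],onz(m,394,243.5,34)[:2]
a0,b0=onz(m,265,216,0)[:2],onz(m,380,216,0)[:2]
for p in (a,b,(a+b)/2,a0,b0,(a0+b0)/2): print(p,(p-T)@X,(p-T)@Y)
yj=np.radians(3.25);XJ=np.array([np.cos(yj),np.sin(yj)]);YJ=np.array([-XJ[1],XJ[0]])
C=np.array([578,-21.7])
off=((a0+b0)/2-T)@X; print('off',off)
for gap in (10,0,-7.5):
    print(gap, C+XJ*(40-gap-off)-T, 'TCP',C+XJ*(40-gap-off))
E
```

```text
280 [86, 86, 86, 87, 86, 86, 86, 86, 87, 84, 73, 58, 49, 48, 50, 49, 50, 48, 49, 47, 49, 50, 50, 51, 49, 49, 51, 49, 50, 50, 51, 50, 50, 51, 49, 48, 49, 55, 65, 77, 86, 90, 95, 96, 95]
322 [86, 86, 86, 87, 85, 85, 86, 86, 87, 84, 73, 58, 49, 46, 48, 48, 48, 48, 48, 47, 48, 48, 49, 49, 47, 48, 48, 49, 49, 49, 47, 47, 49, 49, 49, 47, 50, 55, 66, 79, 86, 90, 92, 94, 93]
360 [85, 87, 87, 86, 87, 87, 86, 86, 87, 83, 71, 54, 46, 47, 46, 48, 49, 49, 48, 49, 47, 48, 48, 48, 48, 47, 48, 49, 48, 48, 48, 47, 47, 49, 48, 48, 48, 55, 68, 78, 87, 89, 91, 91, 93]
[556.79563449 331.18399464] 24.408219111981577 27.076945087688717
[563.99406833 276.43738059] 24.418476953608387 -28.140888028666495
[560.39485141 303.81068762] 24.41334803279498 -0.5319714704889175
[555.58400926 332.14336604] 23.331795446088485 28.185882081334636
[563.01224719 275.61657309] 23.33815794139406 -28.826897176375894
[559.29812822 303.87996957] 23.334976693741268 -0.3205075475206579
off 23.334976693741268
10 [  48.53430375 -322.48214125] TCP [584.65430375 -21.32214125]
0 [  58.51822046 -321.91521337] TCP [594.63822046 -20.75521337]
-7.5 [  66.00615799 -321.49001747] TCP [602.12615799 -20.33001747]
```

Emit:
carry_out --rows '[1,0,0,0.3,0,1,0,0,0.7,0,1,0,0,0.6,0,1,0,-0.4,0,0,1,0.12,-0.9,0,-0.2,1,0.14,-0.9,0,-0.25,1,0.14,-0.9,0,-0.2,1,0.14,-0.9,0,-0.2,1,0.14,-0.9,0,0,1,0.1,-0.8,0,0]'

```text
time_s: 18.18
tool_pos: [572.0, 13.2, 77.3]
tool_rot: [[0.055, -0.998, -0.004], [-0.998, -0.055, 0.0], [-0.0, 0.004, -1.0]]
ft_force: [0.3, 0.4, -2.5]
grip_width: 54.9
```

Emit:
carry_out --rows '[1,0.1,-0.5,0,0,1,0.05,-0.25,0,0,1,0,0,0,0,1,0,0,0,0]'

```text
time_s: 18.68
tool_pos: [581.0, -21.0, 79.2]
tool_rot: [[0.057, -0.998, -0.001], [-0.998, -0.057, 0.001], [-0.001, 0.001, -1.0]]
ft_force: [0.2, 0.7, -2.5]
grip_width: 55.1
```

```bash
python3 - <<'E'
from h import *
im,m=snap('wrist','w12.png'); snap('side','s12.png');s=state(); r=s['tool_rot'];print(s['tool_pos'],np.degrees(np.arctan2(r[1,0],r[0,0]))+90,s['time_s'],s['grip_width'],s['ft_force'],s['wrist_torque'])
E
```

```text
[581.30923704 -20.7656474   79.57280414] 3.2994634073014595 18.775 55.01224880645864 [-0.76090115  0.36021546 -2.37242047] [0.02512961 0.0041715  0.00178124]
```

View pics/w12.png

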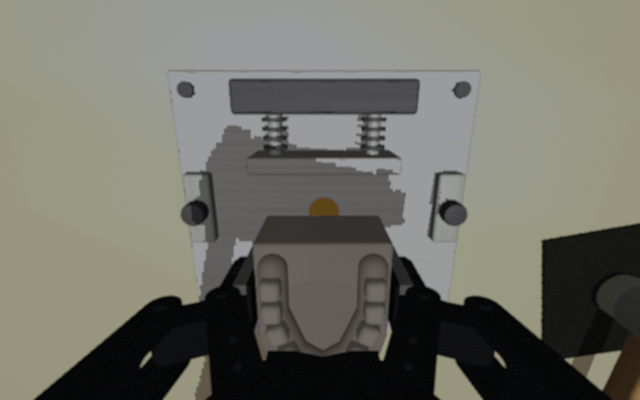

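Model is square and centred on the stop in the image (stop centre column 324, model 323). Lowering.

Emit:
carry_out --rows '[1,0,0,-0.4,0,1,0,0,-0.5,0,1,0,0,-0.24,0,1,0,0,0,0,1,0,0,0,0]'

```text
time_s: 19.4
tool_pos: [582.3, -21.8, 23.5]
tool_rot: [[0.056, -0.998, 0.001], [-0.998, -0.056, -0.0], [0.0, -0.001, -1.0]]
ft_force: [1.1, -0.9, -2.6]
grip_width: 55.1
```

Emit:
carry_out --rows '[1,0,0,-0.07,0,1,0,0,0,0,1,0,0,0,0]'

```text
time_s: 19.77
tool_pos: [581.8, -21.8, 19.6]
tool_rot: [[0.056, -0.998, 0.0], [-0.998, -0.056, -0.0], [0.0, -0.0, -1.0]]
ft_force: [0.3, -0.6, -3.5]
grip_width: 55.1
```

Emit:
carry_out --rows '[1,0,0,-0.08,0,1,0,0,0,0,1,0,0,0,0]'

```text
time_s: 20.15
tool_pos: [581.5, -21.7, 15.2]
tool_rot: [[0.056, -0.998, -0.0], [-0.998, -0.056, 0.0], [-0.0, 0.0, -1.0]]
ft_force: [-0.1, 0.1, -3.1]
grip_width: 55.0
```

Emit:
carry_out --rows '[1,0,0,-0.04,0,1,0,0,0,0]'

```text
time_s: 20.4
tool_pos: [581.6, -21.7, 13.2]
tool_rot: [[0.056, -0.998, -0.0], [-0.998, -0.056, 0.0], [-0.0, 0.0, -1.0]]
ft_force: [-0.5, 0.1, -2.6]
grip_width: 55.2
```

Emit:
carry_out --rows '[1,0,0,-0.02,0,1,0,0,0,0]'

```text
time_s: 20.65
tool_pos: [581.8, -21.7, 13.0]
tool_rot: [[0.056, -0.998, -0.0], [-0.998, -0.056, 0.0], [-0.0, 0.0, -1.0]]
ft_force: [-3.3, -0.1, 4.6]
grip_width: 55.1
```

Emit:
carry_out --rows '[1,0,0,-0.02,0,1,0,0,0,0]'

```text
time_s: 20.9
tool_pos: [581.8, -21.8, 13.0]
tool_rot: [[0.056, -0.998, -0.001], [-0.998, -0.056, -0.0], [0.0, 0.001, -1.0]]
ft_force: [-7.5, 0.9, 10.0]
grip_width: 55.0
```

Emit:
carry_out --rows '[1,0,0,0.035,0,1,0.1,0.01,0,0,1,0,0,0,0]'

```text
time_s: 21.28
tool_pos: [587.5, -21.3, 13.1]
tool_rot: [[0.056, -0.998, 0.002], [-0.998, -0.056, -0.0], [0.0, -0.002, -1.0]]
ft_force: [-0.3, 0.3, -1.2]
grip_width: 55.0
```

```bash
python3 - <<'E'
from h import *
im,m=snap('wrist','w13.png'); snap('side','s13.png');s=state(); r=s['tool_rot'];print(s['tool_pos'],np.degrees(np.arctan2(r[1,0],r[0,0]))+90,s['time_s'],s['ft_force'])
c=load('s13.png')[0][150:250,240:370]
cv2.imwrite('pics/s13c.png',cv2.cvtColor(np.hstack([cv2.resize(c,(390,300),interpolation=cv2.INTER_CUBIC),cv2.resize(im[100:350,160:480],(400,300))]),cv2.COLOR_RGB2BGR))
E
```

```text
[587.39656885 -21.29056655  13.0733794 ] 3.2191119497459937 21.375 [ 0.91645345  0.47104146 -2.10057075]
```

View pics/s13c.png

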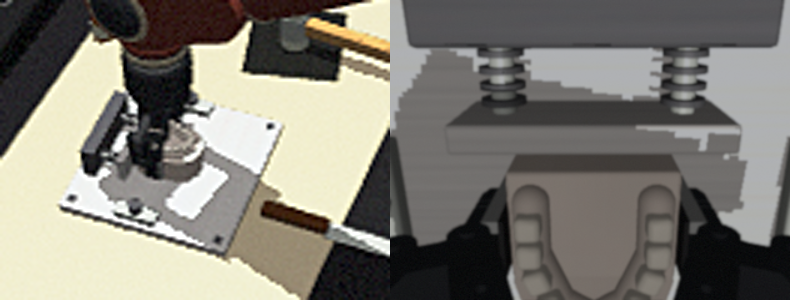

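Square and just short of the stop. Pushing in small steps.

Emit:
carry_out --rows '[1,0.05,0.003,0,0,1,0.05,0.003,0,0,1,0,0,0,0,1,0,0,0,0]'

```text
time_s: 21.88
tool_pos: [591.9, -20.9, 13.0]
tool_rot: [[0.056, -0.998, 0.001], [-0.998, -0.056, 0.0], [0.0, -0.001, -1.0]]
ft_force: [-1.2, -0.2, -0.5]
grip_width: 55.3
```

Emit:
carry_out --rows '[1,0.04,0.002,0,0,1,0.04,0.002,0,0,1,0,0,0,0,1,0,0,0,0]'

```text
time_s: 22.38
tool_pos: [595.4, -20.7, 13.0]
tool_rot: [[0.056, -0.998, -0.001], [-0.998, -0.056, 0.0], [-0.0, 0.001, -1.0]]
ft_force: [-4.2, -0.3, 3.0]
grip_width: 55.1
```

Emit:
carry_out --rows '[1,0.03,0.002,0.012,0,1,0.03,0.002,0,0,1,0,0,0,0,1,0,0,0,0]'

```text
time_s: 22.88
tool_pos: [597.6, -20.6, 13.0]
tool_rot: [[0.056, -0.998, -0.003], [-0.998, -0.056, 0.0], [-0.0, 0.003, -1.0]]
ft_force: [-6.6, -0.7, 3.0]
grip_width: 55.1
```

```bash
cat > chk.py <<'E'
from h import *
import sys
im,m=snap('wrist',sys.argv[1]); s=state(); r=s['tool_rot'];print(s['tool_pos'],np.degrees(np.arctan2(r[1,0],r[0,0]))+90,s['time_s'],s['ft_force'])
cv2.imwrite('pics/c_'+sys.argv[1],cv2.cvtColor(cv2.resize(im[90:290,180:460],(784,560),interpolation=cv2.INTER_CUBIC),cv2.COLOR_RGB2BGR))
E
python3 chk.py w14.png
```

```text
[597.57570576 -20.56777492  13.04108966] 3.2220279748682117 22.925 [-7.68709913  0.39439297  3.19621915]
```

View pics/c_w14.png

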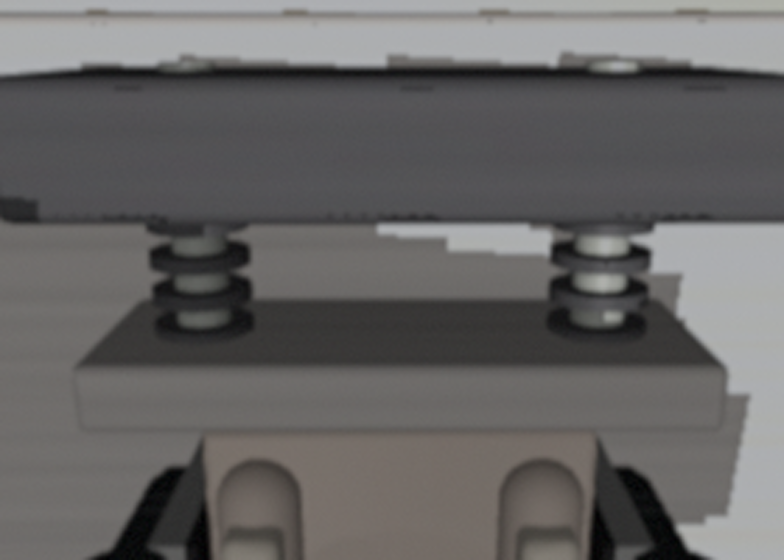

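```bash
python3 - <<'E'
from h import *
yj=np.radians(3.25);XJ=np.array([np.cos(yj),np.sin(yj)]);YJ=np.array([-XJ[1],XJ[0]])
C=np.array([578,-21.7])
def rep(f,u,vs):
    im,m=load(f); g=cv2.cvtColor(im,cv2.COLOR_RGB2GRAY).astype(int)
    for v,z in vs: print(f,v,z,((onz(m,u,v,z)[:2]-C)@XJ).round(2),((onz(m,u,v,z)[:2]-C)@YJ).round(2))
rep('w14.png',322,[(90+430/2.8,47),(90+366/2.8,47),(90+222/2.8,52),(90+433/2.8,46)])
im,m=load('w14.png');g=cv2.cvtColor(im,cv2.COLOR_RGB2GRAY).astype(int);print(g[160:260,322].tolist())
im,m=load('w13.png');g=cv2.cvtColor(im,cv2.COLOR_RGB2GRAY).astype(int);print(g[130:260,322].tolist())
# w13 crop: v=100+y*250/300
rep('w13.png',322,[(100+153*.8333,47),(100+126*.8333,47),(100+47*.8333,52)])
E
```

```text
w14.png 243.57142857142858 47 44.68 -0.1
w14.png 220.71428571428572 47 54.11 -0.11
w14.png 169.28571428571428 52 74.8 -0.14
w14.png 244.64285714285714 46 43.75 -0.1
[83, 82, 81, 81, 83, 80, 71, 58, 56, 95, 145, 170, 175, 166, 143, 116, 105, 105, 106, 108, 110, 111, 111, 110, 109, 111, 110, 110, 108, 109, 106, 108, 107, 106, 107, 102, 88, 67, 56, 54, 55, 55, 54, 56, 55, 53, 54, 54, 54, 57, 55, 55, 56, 58, 56, 56, 57, 55, 54, 60, 71, 86, 96, 102, 105, 108, 109, 108, 108, 108, 107, 105, 105, 105, 105, 105, 106, 106, 107, 107, 107, 105, 98, 94, 95, 104, 108, 111, 112, 111, 111, 112, 112, 110, 112, 111, 112, 112, 111, 112]
[84, 86, 84, 85, 84, 78, 68, 59, 61, 83, 130, 162, 176, 178, 177, 176, 177, 177, 177, 177, 177, 176, 176, 176, 177, 175, 176, 176, 177, 177, 177, 176, 177, 178, 177, 177, 176, 177, 177, 177, 176, 176, 175, 172, 168, 167, 162, 144, 120, 112, 112, 113, 108, 94, 70, 57, 54, 55, 57, 57, 58, 56, 55, 55, 59, 57, 57, 57, 58, 58, 58, 58, 56, 63, 76, 90, 99, 104, 109, 111, 111, 111, 111, 110, 109, 108, 108, 107, 107, 108, 108, 109, 109, 108, 109, 108, 106, 96, 80, 66, 60, 60, 62, 62, 60, 61, 61, 61, 61, 62, 61, 63, 68, 82, 97, 106, 111, 113, 114, 113, 114, 114, 114, 115, 114, 114, 115, 115, 114, 113]
w13.png 227.4949 47 41.07 -0.24
w13.png 204.9958 47 50.05 -0.24
w13.png 139.1651 52 74.64 -0.28
```

Stop is now ≈3.7 mm back. I'll push on about 4 mm further.

Emit:
carry_out --rows '[1,0.03,0.002,0.005,0,1,0.03,0.002,0.005,0,1,0.02,0,0,0,1,0,0,0,0,1,0,0,0,0]'

```text
time_s: 23.55
tool_pos: [600.2, -20.4, 13.1]
tool_rot: [[0.056, -0.998, -0.006], [-0.998, -0.056, -0.0], [-0.0, 0.006, -1.0]]
ft_force: [-10.4, -1.1, 4.6]
grip_width: 55.1
```

```bash
cat > disp.py <<'E'
from h import *
import sys
yj=np.radians(3.25);XJ=np.array([np.cos(yj),np.sin(yj)]);C=np.array([578,-21.7])
def edges(f):
    im,m=load(f); g=cv2.cvtColor(im,cv2.COLOR_RGB2GRAY).astype(float)[:,312:333].mean(1)
    d=np.diff(cv2.GaussianBlur(g.reshape(-1,1),(1,5),0).ravel())
    # stop back-top edge: strong rise between rows 195..235
    r=195+np.argmax(d[195:235]); w=d[r-2:r+3].clip(0); v=(w*np.arange(r-2,r+3)).sum()/w.sum()+.5
    return v,(onz(m,322,v,47)[:2]-C)@XJ
b=edges('w13.png')
for f in sys.argv[1:]: e=edges(f); print(f,e,'d=',e[1]-b[1])
E
python3 chk.py w15.png; python3 disp.py w14.png w15.png
```

```text
[600.27572609 -20.41063771  13.1137916 ] 3.2261046901105885 23.6 [-11.21300207  -1.30157656   3.36912542]
w14.png (np.float64(220.60134472615215), np.float64(54.15396457013699)) d= 3.914099858465505
w15.png (np.float64(220.67790572148257), np.float64(56.94745852481168)) d= 6.707593813140193
```

View pics/c_w15.png

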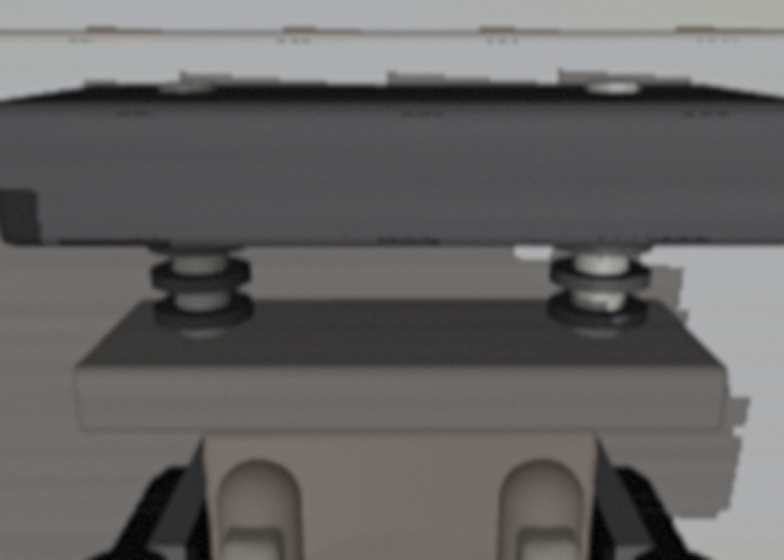

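The stop is ≈6.6 mm back and square. One more millimetre.

Emit:
carry_out --rows '[1,0.02,0.001,0,0,1,0,0,0,0,1,0,0,0,0,1,0,0,0,0,1,0,0,0,0,1,0,0,0,0]'

```text
time_s: 24.35
tool_pos: [600.9, -20.4, 13.1]
tool_rot: [[0.056, -0.998, -0.007], [-0.998, -0.056, -0.0], [-0.0, 0.007, -1.0]]
ft_force: [-11.9, -1.7, 4.8]
grip_width: 55.1
```

```bash
python3 chk.py w16.png; python3 disp.py w16.png; python3 - <<'E'
from h import *
snap('side','s16.png'); t,_=snap('top','t16.png'); s=state(); print(s['ft_force'],s['qd'].round(4),s['tool_pos'],s['grip_width'])
c=load('s16.png')[0][110:260,230:400]
cv2.imwrite('pics/s16c.png',cv2.cvtColor(np.hstack([cv2.resize(c,(400,353),interpolation=cv2.INTER_CUBIC),cv2.resize(t[90:270,200:440],(400,353))]),cv2.COLOR_RGB2BGR))
E
```

```text
[600.97818646 -20.36949146  13.12307446] 3.2299769819294823 24.4 [-11.98362927  -1.36376442   5.29140422]
w16.png (np.float64(220.70021723388848), np.float64(57.6675028524455)) d= 7.427638140774015
[-11.20094416  -1.58103356   5.40983769] [ 0.0027  0.0014  0.0012 -0.0008 -0.0014  0.0009] [600.95268739 -20.37405189  13.10197108] 54.777681753229004
```

View pics/s16c.png

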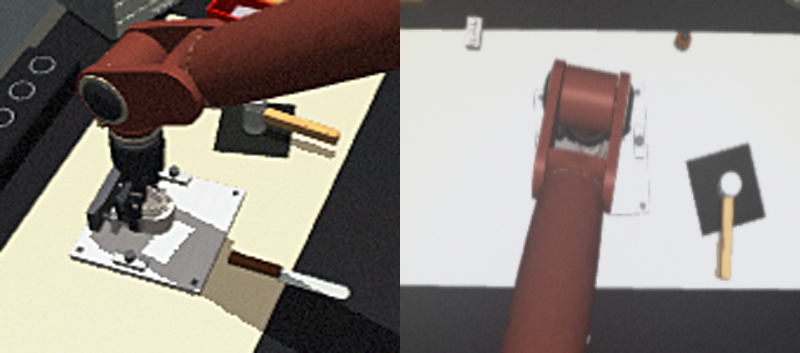

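Mallet upright on its pad, bystanders where they were, the stop ≈7.4 mm back (≈8.9 N) and steady. Handing in.

```bash
python3 -c "
from station import *
print(hand_in())"
```

```text
the job is handed in; nothing more can be done
None
```

I drove the pin flush with the mallet, stood the mallet back on its pad and let go. The model is on the plate, held against the middle of the sprung stop. I handed in at about 24.5 s while holding that push; no verdict was reported.

**Pin:** the force rose sharply when the head met the plate, and later wrist and side views show the pin flush.

**Mallet:** it stands upright and free, about 3 mm from the middle of the leftmost pad by the arm position. The last side and top views still show it standing there.

**Model and stop:**
- The stop is about 7.4 mm back by the camera, which is about 8.9 N on its spring, and it was steady.
- The model is within 0.1° of square by the wrist angle and within about 1 mm of centre.
- The model is flat on the plate, pressed down with about 5 N.

**Disagreement:** the wrist sensor reads about 11.5 N along the push, more than the 8.9 N from the spring. I put the difference of about 2.6 N down to friction under the model. Even if it were all on the stop, it would be within the 5.4 to 13.2 N limits.

No check failed, and I saw no bystander moved in the last views. The mug was not in those views; the arm passed close to it when I picked up the model but showed no contact.

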